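# Half-open draw test at the bench extraction inlet

### The job

Check the draw of the bench extraction at half aperture: with the damper gate of the inlet box still shut, press the nozzle cap of the clamped aerosol canister all the way down for a puff and let it spring back up. Then, with the gripper's fingers, slide the sprung gate by its upright tab to half open, never running it fully open, and finish while still holding it steady at half travel against its spring, the program ending without letting go. Leave the black cast cover, the ribbed bracket and the little tin where they stand.

Things in the scene. Friction and masses are not known exactly. Their poses are not given: they have to be found in the camera images.
- cap (a joint): How far the canister's nozzle cap is pressed down, in m: 0 = up, 0.007 = fully down on its stop. Spring: about 1.6 N to start moving, about 5.5 N at the stop; it springs back up when released.
- cap_top (a point): Centre of the flat top of the nozzle cap (white cylinder, 34 mm across, 20 mm tall, small spout on its side). It tops a bare metal canister 64 mm across, clamped to a steel foot 96 mm across fixed to the bench; the clamp post reaches 43 mm from the axis. Cap top 194 mm above the bench when up. z up; press straight down.
- gate (a joint): How far the damper gate has been slid open, in m: 0 = shut, 0.040 = half open, 0.080 = fully open. A return spring pulls it shut: about 2.4 N at shut, rising steadily to 7.2 N at half and 12 N fully open, so it shuts by itself if let go.
- tab (a point): Centre of the gate's black upright tab: 12 mm thick (its x), 60 mm wide (y), 36 mm tall (z, up). Tab centre 122 mm, top 140 mm, gate plate under it 104 mm above the bench. It moves with the gate; its x axis points the way the gate opens. Guide rails, tops 110 mm above the bench, have inner faces 47 mm either side of the tab's centre; nothing else is higher than the plate.
- half_mark (a point): Where the tab's centre is at half open, fixed on the inlet box, same axes as the tab: level with the middle of three white lines across each rail (shut, half, open; 40 mm apart). The fixed aluminium box is 200 (x) by 130 (y; 164 at the feet) by 100 mm tall, centre 5 mm along +x from here. Box and canister stand left and right of the robot, either way round; the box may be turned any way.
- cover: Bystander, leave alone: loose black plastic cover, 100 x 110 x 80 mm, on a cream wax block (160 x 200 x 50 mm) at the far side of the bench. Origin under its centre.
- bracket: Bystander, leave alone: loose black ribbed plastic bracket, about 90 x 144 x 16 mm, lying on a cream wax block (180 x 160 x 70 mm) to the far left. Origin under its centre.
- tin: Bystander, leave alone: small loose grey tin with a steel lid, 36 mm across, 45 mm tall, on the bench between box and canister. Origin under its centre.
Things that resemble listed ones, but are neither listed nor needed, are in the scene too. What is shaped like the part that bears cap but blue is not meant.

How it is judged:
By the outcome, as a careful person would: the job done as asked, in the order asked, and still so for the second after the job is handed in, while the arm keeps its last pose, push and grip.
It also fails if it takes over 51 s, if anything falls off the work surface, if the arm or the gripper's body presses on something with over 40 N, if the wrist force passes 120 N, or if a joint passes its speed limit or range.

### The arm

A 7-joint arm with a two-finger parallel gripper is mounted at the origin on the work surface. World frame = base frame: x ahead of the robot, y to its left, z up, the work surface at z = 0. Lengths are in mm, angles in rad, forces in N, time in s.
With the tool pointing down it reaches from about 400 to 850 mm from the base axis. Payload 4.5 kg.
Tool frame: the origin (TCP) lies on the centre line of the jaws, within the pads' length; the fingertips stand 17 mm ahead of it and the grasp point (between the pads) lies 2 mm behind it; z points along the fingers, y is the line along which they close (so a half turn about z gives the same grasp; the last joint's range is limited). The gripper opens to 85 mm and grips with 20 to 120 N. Pads are 22 mm wide; open, the fingers measure 114 mm over their backs; the gripper's body (76 mm by 85 mm) begins 54 mm behind the grasp point. The pads swing forward as they close: fully open they stand 13 mm farther back than shut.
Start: joints at [0.034, 0.689, -0.195, 1.565, 0.157, 0.902, -0.215], TCP at [625.022, 0.025, 248.317] pointing down, gripper open.
Joint ranges: [-3.01, 3.01], [-0.46, 2.08], [-1.47, 1.51], [0.13, 2.56], [-1, 4.14], [0.04, 2.09], [-2.66, 2.66]. Speed limits (rad/s): [2.57, 2.57, 3.14, 3.14, 3.14, 3.14, 3.14].

### API

Orientations are given as a unit quaternion [x, y, z, w].
In Python, from rig import arm gives the robot as it stands.
- The arm moves only by the shell command python3 -m crank 'ROWS' [FORCE]. ROWS is JSON, a list of rows, each a list of 7 numbers: the shift along the tool's x, y, z in units of 60 mm (1.0 is 60 mm), then the turn, a rotation vector about the tool's x, y, z in units of 5 degrees (1.0 is 5 degrees), then the finger opening in mm, from 0 to 85.4. In form: [[dx, dy, dz, wx, wy, wz, gripper], ...]. A call has 1 to 10 rows; each row shifts and turns the commanded pose from where the row before left it, along the tool's axes as they then stand; what a row does not reach is not made up. A row lasts 1/8 s, in which the tool goes at most 62.5 mm and 10.7 degrees, less where a joint would pass 70% of its speed; a pose out of reach is approached as far as the arm can. A call is refused whole if a number of a shift passes 1 or a number of a turn 1, either way. A call with a gripper value outside its range is refused whole. The fingers move at their own pace and stop on an object; FORCE is the grip in N (left out, the last holds). Time passes only in rows, so rows that do not move let the fingers close. It gives the time, the measured TCP pose, the force, the opening and the grip force at its end, in the units of the state.
- arm.sense(): the state, without advancing time (a new reading comes with each control period).
- arm.snapshot(name): name is "scene" or "side" or "wrist"; returns a dict with "pixels" (384x512x3 uint8, blue, green, red), "depth" (384x512 float32, mm along the optical axis (not along the pixel's ray), 0 where there is no reading), "camera_matrix" (3x3 intrinsics, pixels), "rvec" (rotation vector, rad) and "tvec" (3), from world to camera coordinates, as OpenCV has them. Camera axes: x right, y down, z forward; pixel columns grow to the right and rows downward; lengths in mm; the calibration is good to about 2 mm. A picture is of the moment at which its call begins.
- arm.close_job(): hands the job in; it is judged then, once.
The state is a dict: "time": time; "joint_pos": joint angles; "qvel": joint speeds; "joint_torque": joint torques, N m; "tool_pos": TCP position; "tcp_rot": TCP orientation; "wrist_force": force on the tool from outside, world axes, zero at the start; "ft_torque": the same for the moment, N m; "grip_width": finger opening in mm; "grip_force": force on a finger pad.
Only numpy, scipy, OpenCV 4.12 (cv2) and the standard library are available. Lean on these libraries where they do the work, as an engineer would, in place of code of your own. Each camera call takes 0.05 s, during which the arm holds its last target. There are 200 camera calls.

## Working session

There is one attempt and no reset: what is moved stays moved. The work goes in short steps, Python scripts to look and compute and a shell command to move; the robot and the scene stay as the last step left them, time stands still between calls to the robot, and variables do not carry over. Pictures are saved under pics/ and viewed, at most 10 in all, crops included, and the job is handed in when it is done.

```bash
mkdir -p pics; cat > h.py <<'E'
import numpy as np, cv2
from rig import arm
def snap(n):
    s=arm.snapshot(n); R=cv2.Rodrigues(np.array(s["rvec"],float))[0]; t=np.array(s["tvec"],float).ravel(); K=np.array(s["camera_matrix"],float)
    return s["pixels"],s["depth"],K,R,t
def cloud(d,K,R,t):
    v,u=np.mgrid[:d.shape[0],:d.shape[1]]
    c=np.stack([(u-K[0,2])/K[0,0]*d,(v-K[1,2])/K[1,1]*d,d],-1)
    W=(c-t)@R; W[d<=0]=np.nan
    return W
def ray(u,v,z,K,R,t):
    o=-R.T@t; r=R.T@np.linalg.inv(K)@np.array([u,v,1.]); return o+r*(z-o[2])/r[2]
E
python3 - <<'E'
from h import *
ims=[]
for n in("scene","side"):
    p,d,K,R,t=snap(n); ims.append(p); np.savez(n,p=p,d=d,K=K,R=R,t=t); print(n,-R.T@t)
    cv2.imwrite(f"pics/{n}0.png",cv2.resize(p,(800,600)))
print(arm.sense())
E
```

```text
scene [1195.26342605  618.33107929 1256.40055325]
side [278.03397389 825.52521072 699.51488342]
{'time': 0.1, 'joint_pos': array([ 0.03383639,  0.68992989, -0.19451591,  1.56623011,  0.15727075,
        0.90249482, -0.21508752]), 'qvel': array([ 7.56019570e-04, -2.32798104e-03,  8.93002564e-05, -1.75967578e-03,
       -2.52605194e-04,  1.30560636e-03, -1.38415411e-04]), 'joint_torque': array([-2.74651000e-03, -5.40603232e+01, -1.27131768e+00, -1.58985078e+01,
        9.34141979e-03,  4.37054478e-03,  9.81481946e-06]), 'tool_pos': array([ 6.24448304e+02, -5.99140418e-02,  2.47548165e+02]), 'tcp_rot': array([ 7.07095987e-01,  7.07117079e-01, -6.25864758e-04, -5.56523300e-04]), 'wrist_force': array([ 0.377096  , -0.60452853, -0.1369044 ]), 'ft_torque': array([0.00691007, 0.05147252, 0.00059047]), 'grip_force': 0.0, 'grip_width': 85.60800385290858}
```

View pics/scene0.png

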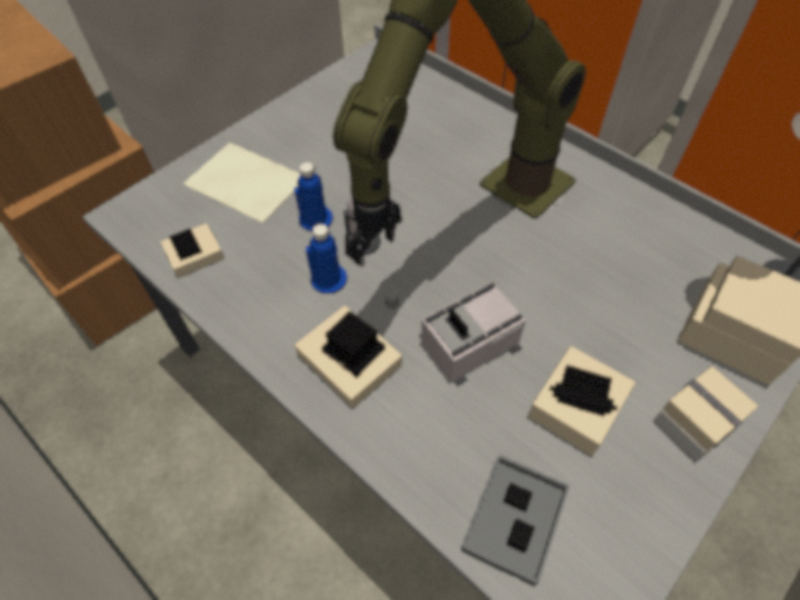

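View pics/side0.png

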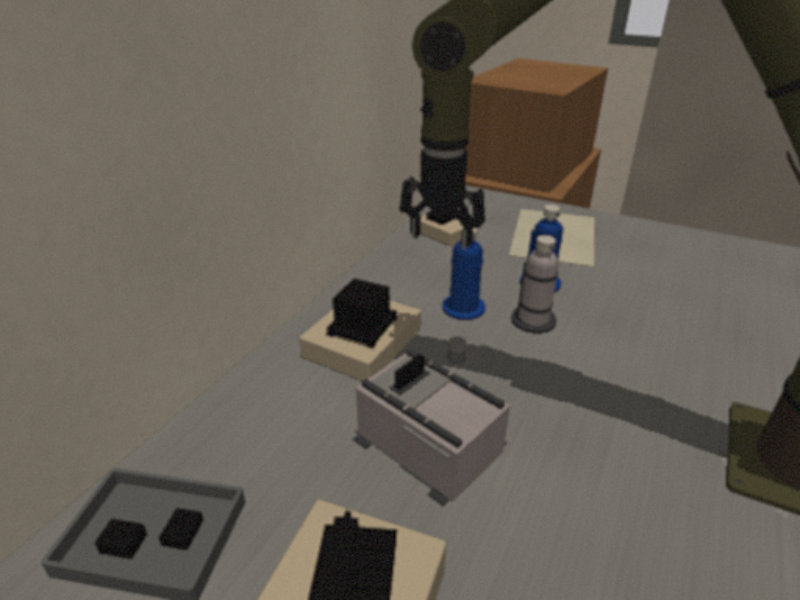

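The side view shows the metal canister (cap top near 545,240 in 800x600) with blue look-alikes beside and behind it. The box is on the left, with its black tab at side (408,372) and scene (458,322), at the end of the box away from the robot. In the scene view the gripper hides the metal canister.

```bash
cat > m.py <<'E'
from h import *
for n,(bx,tb,cp) in {"scene":((410,280,530,385),(450,308,468,338),None),"side":((350,350,515,500),(390,352,428,390),(530,230,560,262))}.items():
    z=np.load(n+".npz"); p,d,K,R,t=[z[k] for k in "pdKRt"]; W=cloud(d,K,R,t); g=p.max(-1)
    def reg(b): 
        m=np.zeros(g.shape,bool); b=[int(round(x*.64)) for x in b]; m[b[1]:b[3],b[0]:b[2]]=1; return m
    m=reg(bx)&(W[...,2]>92)&(W[...,2]<116); q=W[m][:,:2].astype(np.float32); r=cv2.minAreaRect(q); print(n,"box top",r,len(q))
    m=reg(bx)&(W[...,2]>122)&(W[...,2]<150); q=W[m]; print("tab",len(q),q.mean(0),q[:,2].max(),cv2.minAreaRect(q[:,:2].astype(np.float32)))
    q=W[m&(W[...,2]>134)]; print("tabtop",len(q),q.mean(0),cv2.minAreaRect(q[:,:2].astype(np.float32)))
    if cp:
        m=reg(cp)&(W[...,2]>188); q=W[m]; print("cap",len(q),q.mean(0),q[:,2].max(),cv2.minEnclosingCircle(q[:,:2].astype(np.float32)))
        b=[int(round(x*.64)) for x in cp]; print(ray((b[0]+b[2])/2,240*.64,194,K,R,t))
E
python3 m.py
```

```text
scene box top ((534.1196899414062, 218.29287719726562), (135.54844665527344, 203.9371337890625), 75.2697982788086) 1672
tab 87 [581.10899739 208.04744134 136.70312077] 146.07638790696748 ((579.826171875, 207.12567138671875), (60.03913497924805, 14.071162223815918), 74.701171875)
tabtop 58 [579.8397506  207.85088964 140.91857441] ((579.0842895507812, 207.13575744628906), (59.17035675048828, 12.634668350219727), 74.701171875)
side box top ((536.8671264648438, 221.2591094970703), (131.40859985351562, 201.8463897705078), 74.60334777832031) 3192
tab 182 [577.80224763 211.85956806 134.9024559 ] 142.3469784235008 ((579.083740234375, 208.00390625), (61.66472244262695, 13.044569969177246), 74.344482421875)
tabtop 113 [578.67331571 210.9784087  139.04984423] ((579.0859985351562, 208.00311279296875), (61.666500091552734, 13.039261817932129), 74.3587646484375)
cap 60 [ 482.7598554  -190.30177567  192.84440567] 195.48279032050596 ((479.01507568359375, -192.19203186035156), 19.314456939697266)
[ 483.47646602 -187.30219248  194.        ]
```

```bash
python3 -m crank '[[0,-0.6,-0.2,0,0,0,0],[0,-0.6,-0.2,0,0,0,0],[0,-0.6,0,0,0,0,0],[-0.4,-0.55,0,0,0,0,0],[-0.7,0,0,0,0,0,0],[-0.7,0,0,0,0,0,0],[-0.4,0,0,0,0,0,0],[0,0,0,0,0,0,0],[0,0,0,0,0,0,0]]' 30
python3 - <<'E'
from h import *
p,d,K,R,t=snap("wrist"); np.savez("wrist",p=p,d=d,K=K,R=R,t=t); cv2.imwrite("pics/w1.png",p); print(-R.T@t,R[2])
p,d,K,R,t=snap("scene"); np.savez("scene2",p=p,d=d,K=K,R=R,t=t)
W=cloud(d,K,R,t); m=(W[...,2]>187)&(W[...,2]<198)&(W[...,1]<-100)&(W[...,0]<700)&(p.min(-1)>90)
n,l,s,c=cv2.connectedComponentsWithStats(m.astype(np.uint8))
for i in range(1,n):
    if s[i,4]>8: print(s[i],c[i],W[l==i].mean(0))
E
```

```text
time: 1.23
tool_pos: [484.0, -130.7, 272.1]
tcp_rot: [0.707, 0.708, 0.0, -0.0]
wrist_force: [-0.2, 0.6, 0.4]
grip_width: 0.2
grip_force: 0.0
[483.68078809 -56.08800615 397.36874046] [-3.85246703e-04 -2.91932759e-01 -9.56438768e-01]
[192 104  10   8  47] [196.0212766  107.31914894] [ 514.13769964 -350.66057118  194.05022745]
[225 119  11   8  52] [229.25       122.44230769] [ 484.358471   -194.39232427  193.45162209]
[200 144  12   8  57] [205.12280702 147.33333333] [ 633.77138465 -169.5603093   193.73519966]
```

View pics/w1.png

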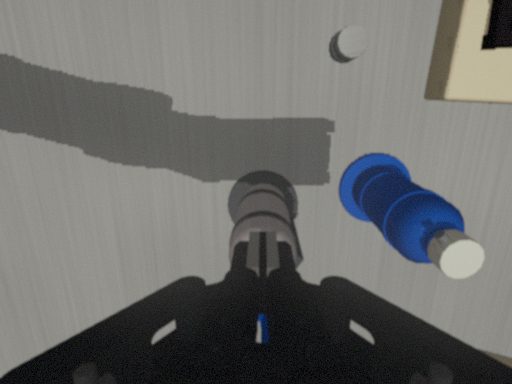

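The wrist view shows the metal canister straight ahead at (263,220), with its cap hidden by the fingers, and a blue canister off to the right. Side and scene agree on the cap at about (483.5, -192).

```bash
python3 -m crank '[[-0.5,0,0,0,0,0,0],[-0.52,0,0,0,0,0,0],[0,0,0.4,0,0,0,0],[0,0,0.4,0,0,0,0],[0,0,0,0,0,0,0],[0,0,0,0,0,0,0],[0,0,0,0,0,0,0]]'
```

```text
time: 2.2
tool_pos: [484.8, -193.0, 225.3]
tcp_rot: [0.707, 0.707, 0.001, 0.001]
wrist_force: [0.0, -0.5, -0.2]
grip_width: -0.0
grip_force: 0.0
```

```bash
python3 -m crank '[[0,0,0.1,0,0,0,0],[0,0,0.07,0,0,0,0],[0,0,0.03,0,0,0,0],[0,0,0,0,0,0,0],[0,0,0,0,0,0,0]]'
```

```text
time: 2.82
tool_pos: [484.1, -193.2, 212.4]
tcp_rot: [0.707, 0.707, 0.0, 0.0]
wrist_force: [-0.8, 0.8, 0.7]
grip_width: 0.3
grip_force: 0.0
```

```bash
python3 -m crank '[[0,0,0.05,0,0,0,0],[0,0,0.03,0,0,0,0],[0,0,0,0,0,0,0],[0,0,0,0,0,0,0]]'; python3 -m crank '[[0,0,0.04,0,0,0,0],[0,0,0.04,0,0,0,0],[0,0,0,0,0,0,0],[0,0,0,0,0,0,0]]'
```

```text
time: 3.32
tool_pos: [484.3, -193.3, 207.8]
tcp_rot: [0.707, 0.707, 0.0, 0.0]
wrist_force: [0.1, -1.3, 3.9]
grip_width: -0.2
grip_force: 1.7
time: 3.82
tool_pos: [484.4, -193.3, 203.9]
tcp_rot: [0.707, 0.707, 0.0, 0.001]
wrist_force: [-1.6, 0.9, 15.0]
grip_width: 0.2
grip_force: 7.6
```

```bash
python3 -m crank '[[0,0,0.03,0,0,0,0],[0,0,0,0,0,0,0],[0,0,0,0,0,0,0]]'; python3 -m crank '[[0,0,-0.2,0,0,0,0],[0,0,-0.5,0,0,0,0],[0,0,-0.8,0,0,0,0],[0.3,0,-0.2,0,0,0,0],[0.8,0,0,0,0,0,0],[0.8,0,0,0,0,0,0],[0.8,0,0,0,0,0,0],[0.6,0,0,0,0,0,0],[0,0,0,0,0,0,0],[0,0,0,0,0,0,0]]'
```

```text
time: 4.2
tool_pos: [484.5, -193.2, 203.7]
tcp_rot: [0.707, 0.707, 0.0, 0.001]
wrist_force: [-5.7, 2.4, 29.1]
grip_width: 0.2
grip_force: 14.5
time: 5.45
tool_pos: [483.2, 4.3, 302.1]
tcp_rot: [0.707, 0.707, -0.001, -0.0]
wrist_force: [-0.6, -0.5, -0.5]
grip_width: 0.3
grip_force: 0.0
```

```bash
python3 - <<'E'
from h import *
p,d,K,R,t=snap("scene")
W=cloud(d,K,R,t); q=W[118:128,224:236].reshape(-1,3); q=q[q[:,2]>180]; print(len(q),np.median(q,0))
print(arm.sense()["joint_pos"],arm.sense()["tool_pos"])
E
```

```text
71 [ 486.62478628 -192.20579934  193.73626935]
[ 0.0590614   0.43617908 -0.2411929   1.90495348  0.13963489  0.81835394
 -0.25765932] [483.40196205   3.67902328 302.22653979]
```

Cap pressed onto its stop and back up at z≈194. Next is the tab: go above it with the tool turned.

```bash
python3 -m crank '[[0.57,0.27,0,0,0,0,50],[0.57,0.27,0,0,0,0,50],[0.57,0.27,0,0,0,0,50],[0.57,0.27,0,0,0,0,50],[0.57,0.27,0,0,0,0,50],[0.54,0.25,0,0,0,0,50],[0,0,0,0,0,0.8,50],[0,0,0,0,0,0.8,50],[0,0,0,0,0,0.8,50],[0,0,0,0,0,0.7,50]]'; python3 -m crank '[[0,0,0.6,0,0,0,50],[0,0,0.6,0,0,0,50],[0,0,0.4,0,0,0,50],[0,0,0,0,0,0,50],[0,0,0,0,0,0,50]]'
python3 - <<'E'
from h import *
from scipy.spatial.transform import Rotation as Ro
s=arm.sense(); M=Ro.from_quat(s["tcp_rot"]).as_matrix(); print(s["tool_pos"],np.degrees(np.arctan2(M[1,1],M[0,1])),s["grip_width"])
print("off tool",M.T@(np.array([579,207.5,126])-s["tool_pos"])/60)
for n in("wrist","side"):
    p,d,K,R,t=snap(n); cv2.imwrite(f"pics/{n}2.png",p)
    W=cloud(d,K,R,t)
    m=(np.hypot(W[...,0]-579,W[...,1]-207.5)<45)&(W[...,2]>132)&(W[...,2]<147)&(p.max(-1)<70)
    q=W[m]; print(n,len(q),cv2.minAreaRect(q[:,:2].astype(np.float32)) if len(q)>5 else 0, q[:,2].mean())
    m=(W[...,2]>100)&(W[...,1]<190)&(W[...,1]>50)&(W[...,0]>580)&(W[...,2]<140); q=W[m]; print("cover",len(q),q.min(0) if len(q) else 0)
E
```

```text
time: 6.75
tool_pos: [580.4, 206.2, 302.3]
tcp_rot: [0.797, 0.603, -0.001, 0.0]
wrist_force: [-0.1, 0.7, 0.1]
grip_width: 50.1
grip_force: 0.0
time: 7.38
tool_pos: [580.9, 207.6, 207.7]
tcp_rot: [0.796, 0.605, 0.001, 0.0]
wrist_force: [-0.1, 0.7, -0.6]
grip_width: 50.2
grip_force: 0.0
[580.88879498 207.59389805 207.72700534] -15.581174275872531 50.247614637354125
off tool [-0.01075249 -0.03167207  1.36207076]
wrist 1437 ((578.6202392578125, 207.012939453125), (59.51871109008789, 11.493467330932617), 74.64950561523438) 139.31614511033388
cover 5822 [580.00417023  50.08634899 100.00642517]
side 120 ((580.2290649414062, 209.62350463867188), (60.637542724609375, 13.662872314453125), 74.6949462890625) 138.36523597064584
cover 969 [580.06865265  50.04013427 100.08583809]
```

View pics/wrist2.png

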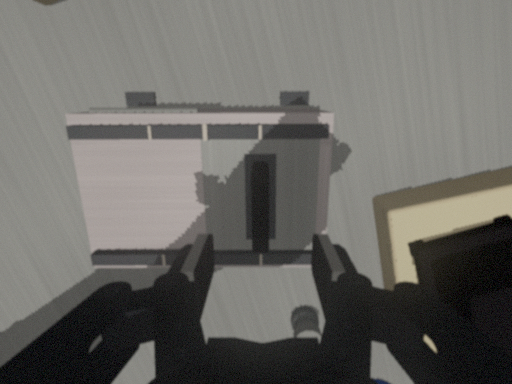

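View pics/side2.png

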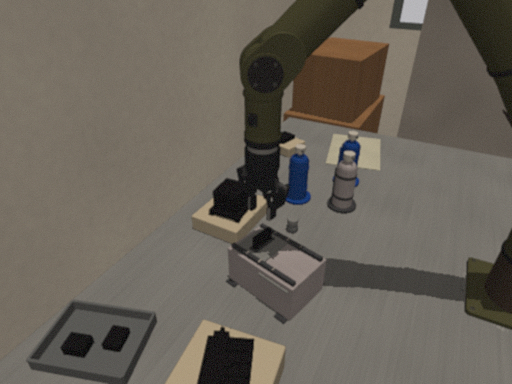

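The wrist view shows the tab at (260,205), level with the shut line. The half line is at x≈205 and the open line at x≈149, so the gate opens along tool -y. The fingers straddle the tab and the cover is well clear.

```bash
python3 -m crank '[[0,-0.03,0.4,0,0,0,50],[0,0,0.4,0,0,0,50],[0,0,0.3,0,0,0,50],[0,0,0.2,0,0,0,50],[0,0,0.06,0,0,0,50],[0,0,0,0,0,0,50],[0,0,0,0,0,0,50]]' 40 ; python3 -m crank '[[0,0,0,0,0,0,6],[0,0,0,0,0,0,6],[0,0,0,0,0,0,6],[0,0,0,0,0,0,6],[0,0,0,0,0,0,6]]' 40
```

```text
time: 8.35
tool_pos: [578.8, 208.9, 126.0]
tcp_rot: [0.796, 0.605, 0.001, 0.0]
wrist_force: [0.0, 0.5, 0.4]
grip_width: 50.1
grip_force: 0.0
time: 8.98
tool_pos: [579.1, 208.6, 125.7]
tcp_rot: [0.796, 0.605, 0.001, 0.0]
wrist_force: [1.5, -1.1, 3.0]
grip_width: 11.4
grip_force: 42.4
```

```bash
python3 -m crank '[[0,-0.1,0,0,0,0,6],[0,-0.13,0,0,0,0,6],[0,-0.13,0,0,0,0,6],[0,-0.13,0,0,0,0,6],[0,-0.1,0,0,0,0,6],[0,-0.07,0,0,0,0,6],[0,0,0,0,0,0,6],[0,0,0,0,0,0,6],[0,0,0,0,0,0,6]]' 60
python3 - <<'E'
from h import *
s=arm.sense(); u=np.array([-.964,.266]); print(s["tool_pos"],(s["tool_pos"][:2]-[579.1,208.6])@u)
p,d,K,R,t=snap("wrist"); cv2.imwrite("pics/w3.png",p); W=cloud(d,K,R,t)
m=(np.hypot(W[...,0]-540,W[...,1]-218)<45)&(W[...,2]>134)&(W[...,2]<144)&(p.max(-1)<70)
m[240:]=0
q=W[m]; r=cv2.minAreaRect(q[:,:2].astype(np.float32)); print(len(q),r,q.mean(0),(q.mean(0)[:2]-[578.8,207.3])@u)
E
```

```text
time: 10.1
tool_pos: [541.4, 219.0, 125.8]
tcp_rot: [0.796, 0.605, 0.001, 0.001]
wrist_force: [6.9, -3.3, 2.4]
grip_width: 11.2
grip_force: 60.9
[541.35950322 218.96078187 125.75737568] 39.13780686828554
701 ((547.40869140625, 241.8434600830078), (9.655046463012695, 11.91425609588623), 74.97093200683594) [547.61156332 242.65454905 138.77218101] 39.46996300764206
```

View pics/w3.png

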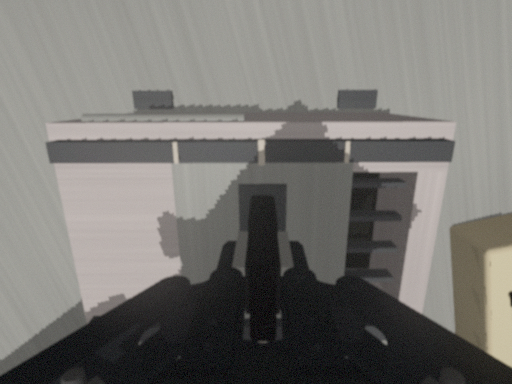

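The tab, at x≈262, is level with the middle white line at x≈262, about 39.3 mm open. I'll trim by 0.6 mm, confirm it holds and hand in.

```bash
python3 -m crank '[[0,-0.01,0,0,0,0,6],[0,0,0,0,0,0,6],[0,0,0,0,0,0,6],[0,0,0,0,0,0,6],[0,0,0,0,0,0,6],[0,0,0,0,0,0,6],[0,0,0,0,0,0,6],[0,0,0,0,0,0,6]]' 60
python3 - <<'E'
from h import *
s=arm.sense(); u=np.array([-.964,.266]); print((s["tool_pos"][:2]-[579.1,208.6])@u, s["wrist_force"],s["grip_force"],s["grip_width"])
if s["grip_width"]>9: print(arm.close_job())
E
```

```text
time: 11.15
tool_pos: [540.9, 219.1, 125.7]
tcp_rot: [0.796, 0.605, 0.001, 0.001]
wrist_force: [7.6, -2.1, 3.0]
grip_width: 11.2
grip_force: 60.9
39.64679440046372 [ 7.59002142 -2.07140499  3.03312651] 60.85411190986633 11.19197257105165
the job is handed in; nothing more can be done
None
```

The job is handed in at about 11 s of the 51 s allowed: with the gate shut, the cap was pressed to its stop and sprang back up, then the gate was slid to half open (about 39.6 mm of 40 mm by tool position) and is still held there, with the cover, bracket and tin not touched.

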